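# Swing the inspection camera aside and hold the magnifier in focus over a chip

## Task

First swing the inspection camera on its boom sideways until it is well clear of the circuit board. Then take the hand magnifier and hold it level with its lens centred over the large square chip, at the height of the rubber ring on the camera column, which marks where this lens is in focus. Do not touch the board or its holder, leave everything else on the bench where it is, and finish while still holding the magnifier there, steady.

Things in the scene. Friction and masses are not known exactly. Their poses are not given: they have to be found in the camera images.
- camera_top (a point): middle of the bare upper part of the inspection camera: a white upright cylinder 34 mm across, hanging from a boom; this point is on its axis, 235 mm above the bench. The cylinder's flat top is at 255 mm; the 44 mm wide black clamp that holds it begins 38 mm below this point (top at 197 mm) and the camera's lower end is at 133 mm. The boom, a 13 mm rod at 188 mm height, runs from the clamp to the column. x axis: along the boom towards the column
- column (a point): point on the upright axis of the camera stand's column, 235 mm above the bench, about which the boom turns; 170 mm from the camera's axis. The column is a round aluminium rod 18 mm across and 284 mm high, with a centimetre scale engraved, on a fixed grey base plate 110 x 170 mm
- boom (a joint): angle of the camera boom about the column, rad: 0 straight forward over the board, range -1.7 to 1.7, positive turns it anticlockwise seen from above (a boom pointing at the robot then moves its camera towards the robot's right, -y). Light friction (about 0.12 N m, under 1 N at the camera); it stays where it is left
- focus_mark (a point): centre of the black rubber ring round the column, 30 mm outside, 8 mm high, between the base and the boom: its height (105 to 138 mm above the bench) marks where the lens of the hand magnifier is to be held. The ring is fixed; only its height matters
- chip (a point): centre of the top face of the large square black chip (28 x 28 mm), the largest on the green circuit board; 44.5 mm above the bench. The board (80 x 96 mm) is clamped in a fixed holder 80 x 190 mm, whose highest parts reach 51 mm; the chip is 12 mm from the board's centre. Site axes are the holder's: y along its length
- board_holder: the fixed board holder with the board in it; origin under the board's centre, on the bench; it must not be touched
- stand: the fixed camera stand; origin on the bench, on the column's axis
- handle_mid (a point): centre of the grip of the hand magnifier, half-way up its handle. The magnifier lies flat on the bench: black handle 26 mm wide, 24 mm high and 116 mm long (from 55 mm behind this point to 61 mm in front of it), then a round frame. x axis: along the handle to the lens; z up. About 0.1 to 0.2 kg, balanced some 20 mm in front of this point
- lens (a point): centre of the magnifier's lens, 95 mm in front of handle_mid and at the same height (12 mm above the bench while it lies flat); the round black frame is 68 mm across and 22 mm high
- magnifier: the hand magnifier, 184 mm long; origin under its middle, 37 mm in front of handle_mid
- tape: bystander: roll of pale tape, 72 mm across, 24 mm high, lying flat; origin under its centre
- flux_jar: bystander: small amber jar, 42 mm across, 45 mm high
- spool: bystander: metal spool, 58 mm across, 44 mm high, upright
- screwdriver: bystander: screwdriver 150 mm long, lying
- tweezers: bystander: steel tweezers about 124 mm long and 6 mm high, lying
- brush: bystander: brush with wooden handle, 130 mm long, lying
Things that resemble listed ones, but are neither listed nor needed, are in the scene too. There is more than one size of the magnifier; the job needs the larger.

How it is judged:
By the outcome, as a careful person would: the job done as asked, in the order asked, and still so for the second after the job is handed in, while the arm keeps its last pose, push and grip.
It also fails if it takes over 54 s, if anything falls off the work surface, if the arm or the gripper's body presses on something with over 40 N, if the wrist force passes 120 N, or if a joint passes its speed limit or range.

## Robot

A 6-joint arm with a two-finger parallel gripper is mounted at the origin on the work surface. World frame = base frame: x ahead of the robot, y to its left, z up, the work surface at z = 0. Lengths are in mm, angles in rad, forces in N, time in s.
With the tool pointing down it reaches from about 250 to 800 mm from the base axis. Payload 3.9 kg.
Tool frame: the origin (TCP) lies on the centre line of the jaws, within the pads' length; the fingertips stand 11 mm ahead of it and the grasp point (between the pads) lies 8 mm behind it; z points along the fingers, y is the direction in which the jaws open and shut (so a half turn about z gives the same grasp; the last joint's range is limited). The gripper opens to 85 mm and grips with 20 to 120 N. Pads are 22 mm wide; open, the fingers measure 114 mm over their backs; the gripper's body (76 mm by 85 mm) begins 54 mm behind the grasp point. The pads swing forward as they close: fully open they stand 13 mm farther back than shut.
Start: joints at [-1.285, 0.26, -0.138, 1.173, 0, 1.571], TCP at [148.006, -503.696, 242.304] pointing down, gripper open.
Joint ranges: [-2.78, 2.78], [-0.83, 1.72], [-1.28, 1.37], [-1.9, 2.12], [-1.57, 1.48], [-3.14, 3.14]. Speed limits (rad/s): [2.57, 2.57, 3.14, 3.14, 3.14, 3.14].

## Interface

Orientations are given as a 3x3 rotation matrix whose columns are the frame's x, y, z axes.
In Python, from workcell import r gives the robot as it stands. Calls block until the motion is done:
- r.reach(position, orientation): joint-space move of the TCP to a pose.
- r.move_straight(position, orientation=None, velocity=150): straight line of the TCP; orientation=None keeps the orientation; velocity is the mean speed in mm/s.
- r.move_joints(angles): joint-space move.
- r.release() and r.gripper_close(): open the fingers fully, or close them until they stop; the grip force is fixed at half the most.
- r.pause(seconds).
- r.ik(position, orientation): joint angles nearest the present ones, or None.
- r.read_state(): the state.
- r.grab_frame(name): name is "side" or "top" or "wrist"; returns a dict with "frame" (400x640x3 uint8, red, green, blue), "depth" (400x640 float32, mm along the optical axis (not along the pixel's ray), 0 where there is no reading), "fx", "fy", "cx", "cy" (pixels), "position" and "attitude" of the camera in the world. Camera axes: x right, y down, z forward; pixel columns grow to the right and rows downward; lengths in mm; the calibration is good to about 2 mm. A picture is of the moment at which its call begins.
A pose or a line that the arm cannot do raises r.MotionError and nothing moves.
- r.sign_off(): hands the job in, once; it reports no verdict.
The state is a dict: "time_s": time; "joints": joint angles; "qvel": joint speeds; "effort": joint torques, N m; "tcp_pos": TCP position; "tool_rot": TCP orientation; "wrist_force": force on the tool from outside, world axes, zero at the start; "wrist_torque": the same for the moment, N m; "finger_gap": finger opening in mm.
Only numpy, scipy, OpenCV 4.12 (cv2) and the standard library are available. Lean on these libraries where they do the work, as an engineer would, in place of code of your own. Each camera call takes 0.05 s, during which the arm holds its last target. There are 200 camera calls.

## Working session

There is one attempt and no reset: what is moved stays moved. The work goes in short steps, each a Python script; the robot and the scene stay as the last script left them, time stands still between calls to the robot, and variables do not carry over. Pictures are saved under pics/ and viewed, about 8 in all and at most 12, crops included, and the job is handed in when it is done.

```bash
mkdir -p pics
cat > h.py <<'E'
import numpy as np, cv2
from workcell import r
def grab(n,save=None):
    f=r.grab_frame(n)
    if save: cv2.imwrite(f'pics/{save}.png',f['frame'][:,:,::-1]); np.savez(f'pics/{save}.npz',**f)
    return f
def cloud(f):
    d=np.asarray(f['depth'],float); v,u=np.mgrid[0:d.shape[0],0:d.shape[1]]
    P=np.stack([(u-f['cx'])/f['fx']*d,(v-f['cy'])/f['fy']*d,d],-1)
    W=P@np.asarray(f['attitude']).T+np.asarray(f['position']); W[d==0]=np.nan
    return W
E
python3 - <<'E'
from h import *
for n in('top','side'):
    f=grab(n,n+'0'); print(n,f['position'],np.round(f['attitude'],3).tolist(),f['fx'])
print(r.read_state())
E
```

```text
top [ 397.45876775   26.52096099 1410.37274368] [[-0.006, -0.991, 0.13], [-1.0, 0.005, -0.006], [0.005, -0.13, -0.991]] 510.53058146219576
side [159.45396578 535.89023112 953.99282931] [[-0.801, -0.458, 0.385], [-0.598, 0.628, -0.497], [-0.014, -0.629, -0.777]] 413.38935834081855
{'time_s': 0.1, 'joints': array([-1.28499564e+00,  2.60595550e-01, -1.39243288e-01,  1.17269259e+00,
        3.90269913e-05,  1.57081237e+00]), 'qvel': array([ 0.00030215, -0.00201144,  0.00278767, -0.00100396,  0.00057775,
        0.00051774]), 'effort': array([ 6.35091510e-05, -4.06509662e+01,  2.54526865e+01,  1.00936406e-02,
        2.94423728e-05, -1.24143153e-05]), 'tcp_pos': array([ 147.85581037, -503.13298602,  241.55883878]), 'tool_rot': array([[ 9.59440767e-01,  2.81909934e-01, -4.51724962e-04],
       [ 2.81910293e-01, -9.59439304e-01,  1.67571880e-03],
       [ 3.89990934e-05, -1.73509885e-03, -9.99998494e-01]]), 'wrist_force': array([ 0.22649489,  0.22894383, -0.11678481]), 'wrist_torque': array([ 0.03639572, -0.01178038, -0.02029061]), 'finger_gap': 85.10181757513938}
```

View pics/top0.png

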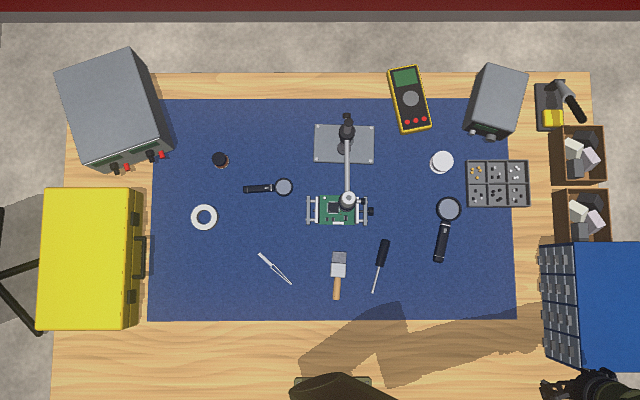

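View pics/side0.png

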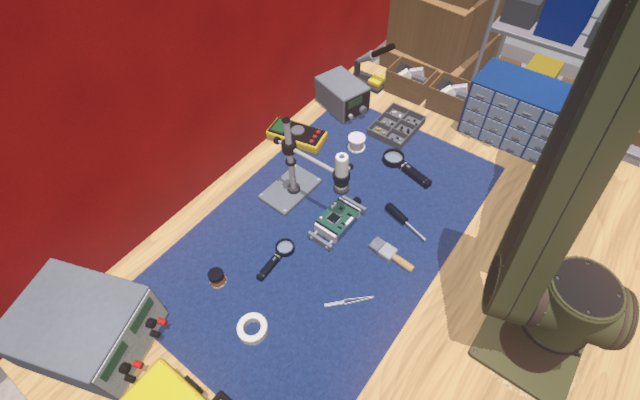

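The top view shows the camera at px (348,199), the column at (347,120), the board at about (338,209) with the chip near (334,208). The large magnifier is on the right, with its lens at (448,208) and handle end at (438,262). The small one is at (284,187). Next I'll measure these with depth.

```bash
cat > m.py <<'E'
from h import *
for n in('top0','side0'):
    f=dict(np.load(f'pics/{n}.npz')); W=cloud(f); I=f['frame'].astype(int)
    X,Y,Z=W[...,0],W[...,1],W[...,2]
    print(n)
    def box(x0,x1,y0,y1,z0,z1): return (X>x0)&(X<x1)&(Y>y0)&(Y<y1)&(Z>z0)&(Z<z1)
    def show(t,m):
        if m.sum()>3: 
            c,s,a=cv2.minAreaRect(W[m][:,:2].astype(np.float32)); print(t,m.sum(),'mean',W[m].mean(0).round(1),'rect',np.round(c,1),np.round(s,1),round(a,1),'z',np.percentile(W[m][:,2],[2,50,98]).round(1))
    w=lambda u,v: W[v,u].round(1)
    if n=='top0': print('mag lens',w(448,208),'handle',w(440,250),'cam',w(348,199),'col',w(347,118),'chip',w(334,208))
    show('camtop',box(200,480,-150,150,247,262)); show('coltop',box(450,700,-150,150,270,300))
    show('boom',box(400,640,-150,150,183,200))
    show('holder',box(250,480,-80,150,30,56))
    dark=(I.max(-1)<70)
    show('chip',box(250,480,-80,150,40,48)&dark)
    m=box(150,500,-320,-150,14,40)&dark; show('mag',m); 
    P=W[m][:,:2]
    if len(P)>20:
        h=P[P[:,0]<np.percentile(P[:,0],40)]; c,s,a=cv2.minAreaRect(h.astype(np.float32)); print('handle part',c,s,a)
        np.save('pics/mag_'+n+'.npy',P)
    m=box(560,680,-60,60,90,150)&dark; show('ring',m)
f=cv2.imread('pics/top0.png'); g=cv2.imread('pics/side0.png')
a=cv2.resize(f[180:280,300:480],None,fx=4.4,fy=4.4,interpolation=cv2.INTER_CUBIC)[:300]
a=cv2.resize(f[185:270,300:470],(800,400),interpolation=cv2.INTER_CUBIC)
b=cv2.resize(g[110:250,250:390],(600,600),interpolation=cv2.INTER_CUBIC)
cv2.imwrite('pics/c1.png',a); cv2.imwrite('pics/c2.png',b)
E
python3 m.py
```

```text
top0
mag lens [ 549.5 -321.7   15.6] handle [ 434.3 -292.7   28.1] cam [545.5 -34.3 253.5] col [726.6 -32.5 285.8] chip [548.3  -7.4  41.7]
boom 262 mean [576.1 -41.4 193.7] rect [580.6 -32.3] [107.7  62.7] 23.3 z [187.3 193.9 199.2]
mag 326 mean [ 450.1 -287.3   23.5] rect [ 465.1 -232.8] [160.2 101.4] 78.5 z [16.1 23.7 30.5]
handle part (421.2236022949219, -229.19895935058594) (40.203269958496094, 157.37440490722656) 0.9443113207817078
side0
boom 269 mean [571.5 -30.2 192.7] rect [580.9 -26.5] [106.4  62. ] 25.6 z [183.8 193.3 199.4]
mag 69 mean [ 449.5 -283.2   19.1] rect [ 451.3 -283.3] [17.2 94.2] 85.8 z [14.1 18.4 24.5]
handle part (420.32525634765625, -277.5846862792969) (37.05028533935547, 14.160576820373535) 11.898456573486328
```

View pics/c2.png

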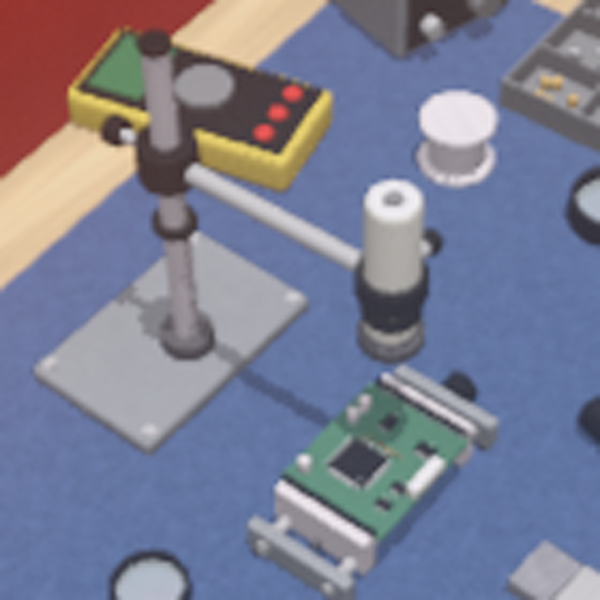

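The side crop shows the focus ring at about side px (291,162), between the boom hub and the base collar. The chip is at (333,218), and the camera is over the board's right part.

```bash
cat > m2.py <<'E'
from h import *
import sys
def run(n,names):
    f=dict(np.load(f'pics/{n}.npz')); W=cloud(f); I=f['frame'].astype(int)
    X,Y,Z=W[...,0],W[...,1],W[...,2]; print(n)
    def box(x0,x1,y0,y1,z0,z1): return (X>x0)&(X<x1)&(Y>y0)&(Y<y1)&(Z>z0)&(Z<z1)
    def show(t,m):
        if m.sum()>3:
            c,s,a=cv2.minAreaRect(W[m][:,:2].astype(np.float32)); print(t,m.sum(),'mean',W[m].mean(0).round(1),'rect',np.round(c,1),np.round(s,1),round(a,1),'z',np.percentile(W[m][:,2],[2,50,98]).round(1))
    dark=(I.max(-1)<75)
    show('camtop',box(500,600,-90,60,247,262)); show('coltop',box(680,780,-90,60,277,300))
    show('boom',box(580,690,-90,60,183,200))
    show('holder',box(450,620,-130,110,25,56)); 
    g=(I[...,1]>I[...,0]+15)&(I[...,1]>I[...,2]+10); show('green',box(450,620,-130,110,25,56)&g)
    show('chip',box(515,585,-40,30,36,50)&dark)
    show('mag',box(380,600,-360,-240,12,40)&dark)
    show('handle',box(380,500,-360,-240,15,40)&dark)
    show('frame',box(515,600,-370,-240,13,40)&dark)
    return f,W,I
run('top0',0)
f,W,I=run('side0',0)
for v in range(145,196): print(v,I[v,286:297].max(-1) if 0 else I[v,289:294].mean(-1).astype(int),W[v,291].round(1))
np.set_printoptions(linewidth=250)
E
python3 m2.py
```

```text
top0
camtop 166 mean [548.3 -35.2 254.7] rect [548.2 -35.5] [30.  31.9] 88.8 z [249.4 254.9 259.2]
coltop 64 mean [718.4 -35.7 283.7] rect [718.9 -36.3] [19.3 19.7] 57.9 z [279.4 283.7 288.2]
boom 228 mean [636.4 -35.8 193.1] rect [634.5 -35.2] [ 12.4 108.9] 89.6 z [188.4 192.9 198.2]
holder 1191 mean [539.1  -9.   40.5] rect [543.9 -23. ] [182.3  80.6] 88.2 z [26.  41.6 50.3]
green 516 mean [539.5  -5.9  40.9] rect [545.  -14.7] [92.9 78.7] 87.7 z [35.8 40.9 46.1]
chip 98 mean [547.7  -7.8  44.7] rect [549.7 -14. ] [51.1 68.1] 89.7 z [38.4 44.6 49.3]
mag 502 mean [ 480.3 -304.8   23. ] rect [ 490.3 -315.9] [ 66.  180.8] 84.4 z [13.8 23.2 30.3]
handle 325 mean [ 450.3 -297.3   23.6] rect [ 451.7 -299. ] [ 27.8 101.7] 75.9 z [16.5 23.8 30.4]
frame 136 mean [ 547.3 -322.6   22.2] rect [ 547.3 -321.2] [63.9 66.4] 1.7 z [14.8 22.3 29.4]
side0
camtop 136 mean [548.1 -29.2 253.9] rect [548.7 -31.3] [30.9 32.6] 35.7 z [247.4 254.3 257.5]
coltop 44 mean [718.3 -31.  283.5] rect [719. -32.] [18.9 18.5] 59.8 z [278.9 284.  286. ]
boom 193 mean [634.2 -29.5 192.2] rect [635.4 -31.4] [108.9  13.
[... 2179 characters left out ...]
3.7  65.3]
181 [132 139 146 150 150] [717.4 -23.5  60.9]
182 [132 138 145 149 151] [718.3 -23.9  55.5]
183 [115 130 143 149 150] [717.5 -22.6  52.9]
184 [100 120 141 148 150] [717.8 -22.4  48.5]
185 [ 95 116 140 149 149] [718.9 -23.1  42.6]
186 [ 93 111 137 149 149] [720.  -23.7  36.9]
187 [111 118 138 148 150] [721.5 -24.6  30.5]
188 [117 117 127 141 141] [721.3 -23.9  26.7]
189 [114 117 119 124 125] [717.7 -19.9  28.5]
190 [ 98 111 117 118 116] [715.6 -17.2  28. ]
191 [ 82  90  95 100 101] [713.6 -14.8  27.2]
192 [103  80  79  82  84] [714.8 -15.5  21.1]
193 [158 121  91  82  81] [715.6 -15.7  15.7]
194 [173 162 156 155 154] [713.6 -13.2  15. ]
195 [172 172 173 172 172] [713.  -12.1  11.8]
```

View pics/c1.png

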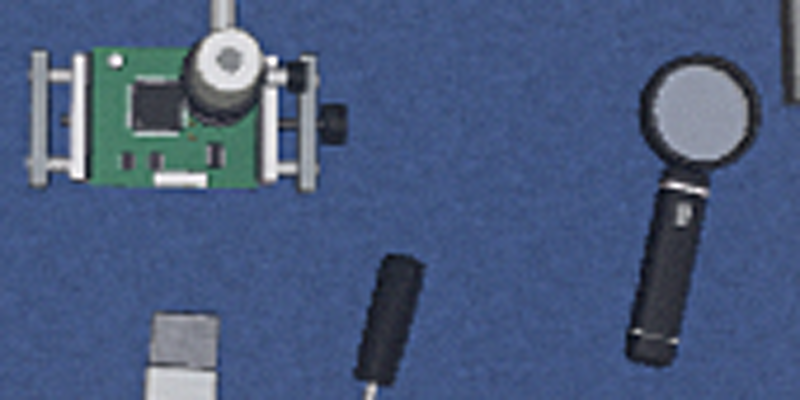

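The magnifier on the right is the large one (frame 66 mm, yaw about -13°). The chip is at top px (333.6,207.7). Now I'll push the camera towards +y with closed fingers on its bare upper part.

```bash
cat >> h.py <<'E'
def R(yaw):
    c,s=np.cos(yaw),np.sin(yaw); return np.array([[c,s,0],[s,-c,0],[0,0,-1.]])
E
cat > push.py <<'E'
from h import *
col=np.array([718.5,-33.5])
def P(a,off,z=226):
    e=np.array([-np.cos(a),np.sin(a)]);t=np.array([np.sin(a),np.cos(a)])
    return np.r_[col+169*e-off*t,z],R(np.arctan2(t[1],t[0]))
r.gripper_close()
r.reach(*P(0,75)); s=r.read_state(); print(s['time_s'],s['tcp_pos'])
r.move_straight(*P(0,34),velocity=80)
for a in np.arange(0,1.36,.15):
    r.move_straight(*P(a,28),velocity=90); print(round(a,2),r.read_state()['wrist_force'].round(1))
r.move_straight(*P(1.35,60),velocity=100)
r.move_straight(*P(1.35,170,260),velocity=250)
s=r.read_state(); print(s['time_s'],s['tcp_pos'])
grab('side','side1');grab('top','top1');grab('wrist','w1')
E
python3 push.py; sed -i "s/^run('top0',0)/run('top1',0)/;s/^f,W,I=run('side0',0)/run('side1',0)/;/^for v/d;s/show('camtop'.*262));/show('camtop',box(500,780,-90,250,247,262)\&(I.min(-1)>120));/" m2.py; python3 m2.py
python3 -c "
import cv2,numpy as np
a=cv2.imread('pics/side1.png');b=cv2.imread('pics/w1.png');cv2.imwrite('pics/c3.png',np.vstack([cv2.resize(a[100:300,170:490],(480,300)),cv2.resize(b,(480,300))]))"
```

```text
2.8917 [ 549.2386345  -109.40005827  226.04577131]
0.0 [-0.7  0.5  0.2]
0.15 [-0.6 -1.2  0.4]
0.3 [-0.6 -0.7 -0.3]
0.45 [-0.   0.2 -0.3]
0.6 [-0.3  0.4  0. ]
0.75 [-0.3 -0.3 -0.3]
0.9 [ 1.   0.4 -0.5]
1.05 [-0.6  0.   0.3]
1.2 [-1.2 -1.1  0.3]
1.35 [0.4 0.1 0.2]
8.775 [516.99740916  94.44039911 260.36167278]
top1
camtop 140 mean [681.7 130.2 254.6] rect [682. 130.] [30.2 29.4] 84.4 z [249.9 254.7 260. ]
coltop 66 mean [718.4 -35.7 283.3] rect [718.7 -35.8] [20.7 18.3] 23.0 z [278.8 283.4 287.7]
holder 1350 mean [543.3 -22.1  41.4] rect [544.3 -28. ] [172.2  80.8] 89.2 z [26.6 42.  50.7]
green 694 mean [545.3 -15.6  41.4] rect [544.8 -14.7] [93.1 78.6] 87.7 z [35.5 41.4 47.1]
chip 110 mean [544.8  -6.9  43.4] rect [545.8 -11.5] [56.7 60.2] 89.7 z [37.3 43.7 48.5]
mag 512 mean [ 481.1 -305.2   22.6] rect [ 490.2 -316.7] [ 66.2 180.9] 84.4 z [13.4 22.9 29.6]
handle 326 mean [ 450.1 -297.4   23.4] rect [ 451.6 -298.4] [ 25.5 101.5] 76.0 z [16.3 23.4 29.7]
frame 143 mean [ 547.4 -323.3   21.7] rect [ 547.2 -322. ] [64.3 66.8] 1.3 z [13.3 22.1 28.5]
side1
camtop 179 mean [686.3 107.6 254.3] rect [694.   57.6] [ 35.2 187.8] 8.6 z [248.1 254.8 260.7]
coltop 48 mean [718.  -30.6 283. ] rect [718.7 -31.6] [17.5 19.1] 41.5 z [277.6 283.3 286.5]
holder 1289 mean [544.5  -6.7  39.9] rect [546.3 -18.6] [186.2  81.8] 89.1 z [25.7 41.5 49.9]
green 373 mean [545.6 -20.1  41.1] rect [545.5 -14.1] [88.6 77.1] 87.2 z [37.5 41.  44.9]
chip 63 mean [547.5  -4.1  44.2] rect [536.1 -11.6] [51.1 46.9] 82.0 z [41.3 44.1 47.7]
mag 266 mean [ 479.2 -295.6   20.3] rect [ 496.1 -294.4] [ 65.3 181.1] 67.1 z [12.6 20.9 27.3]
handle 160 mean [ 451.8 -288.6   22.2] rect [ 451.6 -291.4] [23.1 95.6] 78.0 z [15.8 22.5 27.4]
frame 69 mean [ 547.8 -315.5   18.2] rect [ 547.4 -319.2] [61.2 65.8] 18.7 z [13.5 18.  25.1]
```

View pics/c3.png

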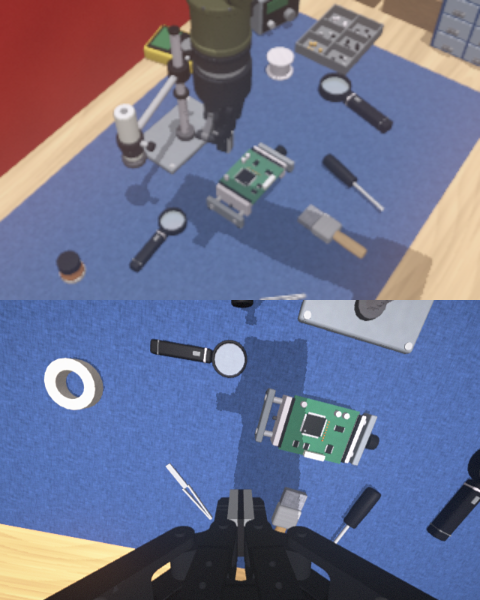

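The boom is swung about 78° and the camera is well clear of the board. Everything else is undisturbed. Next, a tilted wrist view of the column for the ring height, then the approach to the magnifier.

```bash
cat > ring.py <<'E'
from h import *
f=dict(np.load('pics/w1.npz')); s=r.read_state()
T=s['tool_rot']; print('cam in tool',(T.T@(f['position']-s['tcp_pos'])).round(1),(T.T@f['attitude']).round(2).tolist())
W=cloud(f); I=f['frame'].astype(int); Z=W[...,2]
m=(I.max(-1)<75)&(abs(W[...,0]-548)<22)&(abs(W[...,1]+6)<22)&(Z>36)&(Z<52); 
n,l,st,c=cv2.connectedComponentsWithStats(m.astype(np.uint8)); k=1+st[1:,4].argmax()
q=W[l==k]; print('chip wrist',np.median(q,0),cv2.minAreaRect(q[:,:2].astype(np.float32)))
for n in('top1','side1'):
    f=dict(np.load(f'pics/{n}.npz'));W=cloud(f); I=f['frame'].astype(int); Z=W[...,2]
    m=(I.max(-1)<85)&(abs(W[...,0]-548)<22)&(abs(W[...,1]+6)<22)&(Z>36)&(Z<52)
    nn,l,st,c=cv2.connectedComponentsWithStats(m.astype(np.uint8)); k=1+st[1:,4].argmax()
    q=W[l==k]; print('chip',n,np.median(q,0),cv2.minAreaRect(q[:,:2].astype(np.float32)))
for th in (60,50,40):
  for sg in(1,-1):
    t=np.radians(th); z=np.array([np.sin(t),0,-np.cos(t)]); x=sg*np.array([np.cos(t),0,np.sin(t)])
    Rt=np.c_[x,np.cross(z,x),z]; q=r.ik([470,-60,280],Rt); print(th,sg,None if q is None else np.round(q,2))
E
python3 ring.py
```

```text
cam in tool [  74.9    0.2 -132.1] [[0.0, -0.95, -0.3], [1.0, -0.0, 0.0], [-0.0, -0.3, 0.95]]
chip wrist [547.60469714  -8.77594605  44.83948221] ((550.6156616210938, -4.714750289916992), (26.847999572753906, 25.445655822753906), 89.8344955444336)
chip top1 [550.34598474  -4.57971869  44.15356646] ((549.6652221679688, -4.542285919189453), (26.89480209350586, 25.529191970825195), 89.22352600097656)
chip side1 [551.21278439  -0.89913349  44.30500352] ((551.2179565429688, 0.741215705871582), (27.389461517333984, 25.34093475341797), 82.76253509521484)
60 1 [-0.29 -0.34 -1.21 -0.33  0.25  2.99]
60 -1 [-0.29 -0.34 -1.21 -0.33  0.25 -0.15]
50 1 [-0.25 -0.34 -1.02  0.04  0.19  2.98]
50 -1 [-0.25 -0.34 -1.02  0.04  0.19 -0.16]
40 1 [-0.22 -0.28 -0.84  0.33  0.14  2.97]
40 -1 [-0.22 -0.28 -0.84  0.33  0.14 -0.17]
```

```bash
cat > ring2.py <<'E'
from h import *
t=np.radians(60); z=np.array([np.sin(t),0,-np.cos(t)]); x=-np.array([np.cos(t),0,np.sin(t)])
r.reach([490,-34,250],np.c_[x,np.cross(z,x),z]); r.pause(.2)
f=grab('wrist','w2'); s=r.read_state(); print(s['time_s'],s['tcp_pos'],f['position'],f['fx'])
A=np.asarray(f['attitude']); c=A.T@(np.array([718.5-10,-33,125])-f['position']); u0,v0=f['fx']*c[0]/c[2]+f['cx'],f['fy']*c[1]/c[2]+f['cy']; print(u0,v0)
W=cloud(f);u=int(round(u0));v=int(round(v0));I=f['frame'].astype(int)
for k in range(v-45,v+45): 
    if 0<=k<400: print(k,I[k,u-6:u+7:3].mean(-1).astype(int),W[k,u].round(1))
a=f['frame'][max(0,v-75):v+75,max(0,u-100):u+100,::-1]; cv2.imwrite('pics/c4.png',np.vstack([cv2.resize(f['frame'][:,:,::-1],(400,250)),cv2.resize(a,(400,300))]))
E
python3 ring2.py
```

```text
11.85 [490.16178011 -33.98144355 250.04634846] [336.75438652 -34.50896836 250.08025927] 329.0485902096044
321.91448174314246 172.25374643235716
127 [209 211 221 199 142] [710.6 -32.9  65.8]
128 [213 213 221 200 145] [711.4 -32.9  66.8]
129 [211 205 218 199 149] [709.8 -32.9  68.9]
130 [210 164 173 198 146] [708.9 -32.9  70.6]
131 [212 208 208 199 152] [711.4 -32.9  70.8]
132 [213 222 221 199 151] [710.5 -32.9  72.5]
133 [210 223 215 200 155] [710.5 -32.9  73.9]
134 [212 224 213 199 208] [711.4 -32.9  74.8]
135 [210 224 212 200 223] [710.5 -32.9  76.5]
136 [210 221 210 202 222] [710.7 -32.9  77.7]
137 [211 182 189 199 217] [710.7 -32.9  79. ]
138 [214 190 176 192 218] [711.  -32.9  80.2]
139 [213 217 214 189 220] [711.8 -32.9  81.2]
140 [211 224 223 190 222] [711.  -32.9  82.8]
141 [207 223 217 189 228] [710.3 -32.9  84.5]
142 [201 222 215 189 230] [711.1 -32.9  85.4]
143 [205 224 213 189 229] [710.7 -32.9  86.9]
144 [200 219 208 188 232] [710.  -32.9  88.5]
145 [155 170 161 186 231] [708.6 -32.9  90.4]
146 [187 197 174 186 230] [709.  -32.9  91.5]
147 [203 211 205 189 226] [710.4 -32
[... 2438 characters left out ...]
 115] [710.1 -32.9 159.7]
202 [205 191 174 186 113] [709.9 -32.9 160.9]
203 [207 211 202 183 114] [710.3 -32.9 162. ]
204 [207 214 209 187 116] [710.7 -32.9 163.1]
205 [207 214 209 186 114] [710.  -32.9 164.5]
206 [203 212 213 184 115] [711.6 -32.9 165.3]
207 [205 211 209 183 116] [711.  -32.9 166.6]
208 [205 211 208 183 113] [710.8 -32.9 167.9]
209 [207 186 187 182 113] [711.6 -32.9 168.9]
210 [204 162 164 180 112] [709.  -32.9 170.6]
211 [206 199 192 185 115] [710.5 -32.9 171.5]
212 [205 185 178 183 113] [710.2 -32.9 172.8]
213 [120 108 103 112  76] [699.4 -32.9 176.1]
214 [60 56 52 56 57] [699.3 -32.9 177.3]
215 [50 51 50 50 52] [698.  -32.9 178.7]
216 [51 52 51 54 54] [699.7 -32.9 179.5]
```

View pics/c4.png

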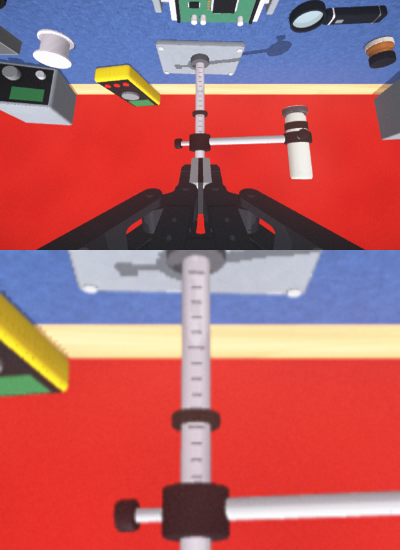

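The ring front face runs from z≈130.2 to 137.9, and the engraved cm ticks agree within about 0.4 mm. So the focus height is about 134 mm. Next: hover over the magnifier and refine its pose.

```bash
cat > hov.py <<'E'
from h import *
yaw=np.radians(-13.5)
r.reach([455,-297,190],R(yaw)); r.release(); r.pause(.2)
f=grab('wrist','w3'); s=r.read_state(); print(s['time_s'],s['tcp_pos'],s['joints'].round(2))
cv2.imwrite('pics/c5.png',f['frame'][:,:,::-1])
W=cloud(f); I=f['frame'].astype(int); X,Y,Z=[W[...,i] for i in range(3)]
dark=(I.max(-1)<90)
m=dark&(Z>12)&(Z<32)&(X>360)&(X<600)&(abs(Y+305)<75)
n,l,st,c=cv2.connectedComponentsWithStats(m.astype(np.uint8)); k=1+st[1:,4].argmax(); m=l==k
q=W[m]; print(m.sum(),np.percentile(q,[1,50,99],axis=0).round(1).tolist())
fr=q[q[:,0]>512][:,:2]; top=q[(q[:,2]>18)]
print('frame circle',cv2.minEnclosingCircle(top[top[:,0]>520][:,:2].astype(np.float32)))
h=top[(top[:,0]<500)][:,:2].astype(np.float32); print('handle',cv2.minAreaRect(h),len(h))
u=np.array([np.cos(yaw),np.sin(yaw)]);v=np.array([-u[1],u[0]])
a=h@u; b=h@v
for lo in range(int(a.min()),int(a.max()),10):
    k=(a>=lo)&(a<lo+10)
    if k.sum()>10: p=np.percentile(b[k],[3,97]); print(lo+5,p.round(1),p.mean().round(2),k.sum())
print('nominal lens,mid in (a,b)',[np.round([p@u,p@v],1) for p in np.array([[547.3,-320],[455,-298]])])
E
python3 hov.py
```

```text
15.325 [ 454.96225792 -297.00512748  189.97404336] [-0.58  0.32 -0.19  1.06  0.    2.8 ]
2649 [[405.8, -321.1, 19.5], [455.6, -300.3, 23.9], [501.7, -279.8, 25.8]]
frame circle ((0.0, 0.0), 0.0)
handle ((452.5920104980469, -300.1218566894531), (25.903390884399414, 99.20585632324219), 76.5904541015625) 2586
465 [-197.  -174.4] -185.69 207
475 [-196.8 -173.5] -185.15 226
485 [-197.7 -173.6] -185.62 260
495 [-198.5 -173.7] -186.1 270
505 [-198.4 -173.9] -186.12 269
515 [-198.2 -173.9] -186.05 288
525 [-198.1 -174. ] -186.05 285
535 [-198.8 -174.1] -186.44 303
545 [-198.7 -174.1] -186.43 227
555 [-198.6 -174.2] -186.4 251
nominal lens,mid in (a,b) [array([ 606.9, -183.4]), array([ 512. , -183.5])]
```

View pics/c5.png

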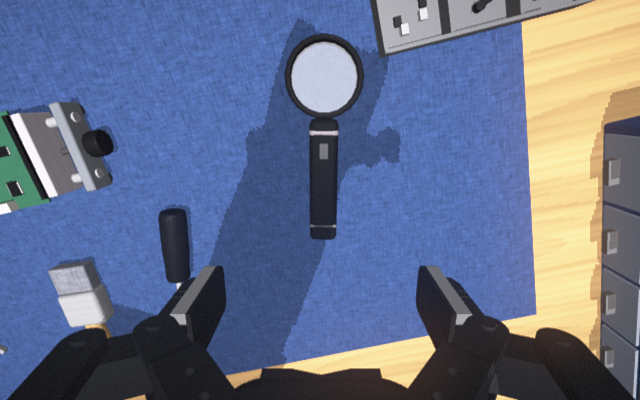

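The wrist view shows the handle at u≈323, v 118–239, and the lens at (324,76), between the open fingers. Now I'll grasp and lift.

```bash
cat > grasp.py <<'E'
from h import *
y0=np.radians(-13.5);u=np.array([np.cos(y0),np.sin(y0)]);v=np.array([-u[1],u[0]])
p=520*u-185.4*v; Rg=R(np.radians(-13.8)); print(p)
r.move_straight([*p,60],Rg,velocity=150)
r.move_straight([*p,13],Rg,velocity=50); print(r.read_state()['wrist_force'].round(1))
r.gripper_close(); r.pause(.3); s=r.read_state(); print(s['time_s'],s['finger_gap'],s['wrist_force'].round(1))
r.move_straight([*p,40],Rg,velocity=50)
r.move_straight([*p,200],Rg,velocity=150); r.pause(.3)
s=r.read_state(); print(s['time_s'],s['finger_gap'],s['wrist_force'].round(1),s['wrist_torque'].round(2),s['tcp_pos'])
f=grab('wrist','w4');grab('top','top2');grab('side','side2')
cv2.imwrite('pics/c6.png',f['frame'][:,:,::-1])
W=cloud(f); T=s['tool_rot']; Q=(W-s['tcp_pos'])@T
for uu,vv in((324,10),(324,40),(324,76),(323,100),(323,120),(323,150),(323,180),(323,210)): print(uu,vv,Q[vv,uu].round(1),f['frame'][vv,uu])
E
python3 grasp.py
```

```text
[ 462.35158815 -301.66897245]
[0.2 0.7 0.8]
18.3083 24.8422643331796 [ 0.3 -0.4  4.9]
20.5167 24.827953920174544 [-0.8  0.2 -1.1] [ 0.02 -0.   -0.  ] [ 462.09889628 -301.49706999  199.42735375]
324 10 [106.4   2.2  -1.9] [200 209 232]
324 40 [97.   2.2 -1.8] [196 204 225]
324 76 [84.9  2.3 -2.6] [198 204 224]
323 100 [76.5  1.9 -2.6] [201 208 228]
323 120 [69.2  1.9 -0.9] [200 206 226]
323 150 [58.9  1.9 -9.3] [58 61 67]
323 180 [ 47.8   1.9 -10.7] [44 45 53]
323 210 [ 36.2   1.9 -11.5] [40 41 47]
```

View pics/c6.png

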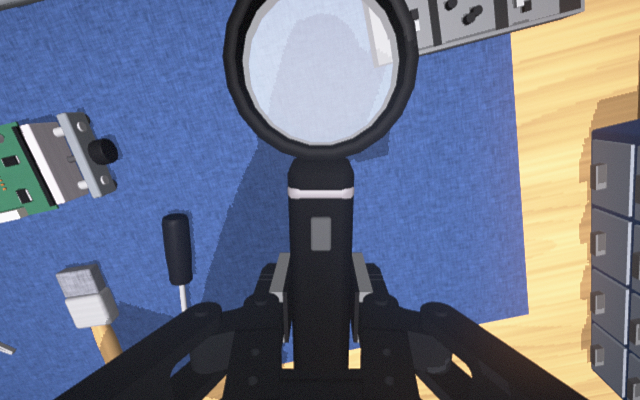

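It's held, gap 24.8 mm, with the lens visible at px (320,62). Next I'll check its tilt and the lens offset in the tool frame.

```bash
cat > tilt.py <<'E'
from h import *
def lens(f,tp,T,verbose=True):
    "plane & centre of frame in tool frame, from any camera"
    W=cloud(f); Q=(W-tp)@T; I=f['frame'].astype(int)
    dark=I.max(-1)<95
    m=dark&(Q[...,0]>50)&(Q[...,0]<135)&(abs(Q[...,1])<40)&(abs(Q[...,2])<30)
    rr=np.hypot(Q[...,0]-89,Q[...,1]); 
    top=m&(Q[...,2]<-5)&(rr<37)&(rr>25)&(Q[...,0]>62)
    q=Q[top]; A=np.c_[q[:,0]-89,q[:,1],np.ones(len(q))]
    for _ in range(4):
        c=np.linalg.lstsq(A,q[:,2],rcond=None)[0]; e=abs(A@c-q[:,2]); k=e<2.5; A,q=A[k],q[k]
    print('frame top plane: slope x,y deg',np.degrees(c[:2]).round(2),'z@centre',c[2].round(2),len(q), 'extent',np.percentile(q,[1,99],axis=0).round(1).tolist())
    cc=np.c_[2*q[:,:2],np.ones(len(q))]; s=np.linalg.lstsq(cc,(q[:,:2]**2).sum(1),rcond=None)[0]; print('circ fit',s[:2].round(2),np.sqrt(s[2]+s[0]**2+s[1]**2).round(1),'enclosing',cv2.minEnclosingCircle(q[:,:2].astype(np.float32)))
    g=(I.min(-1)>110)&(rr<30)&(abs(Q[...,2])<12); q=Q[g]
    if len(q)>50: print('glass',len(q),q.mean(0).round(2),cv2.minAreaRect(q[:,:2].astype(np.float32)))
if __name__=='__main__':
    s=r.read_state(); print('tool_rot z',s['tool_rot'][:,2].round(4))
    for n in('w4','top2','side2'): print(n); lens(dict(np.load(f'pics/{n}.npz')),s['tcp_pos'],s['tool_rot'])
    f=dict(np.load('pics/w4.npz'));Q=(cloud(f)-s['tcp_pos'])@s['tool_rot']
    print('handle top',[Q[v,316:330].mean(0).round(1).tolist() for v in (165,205,255,280,310)])
    print('before grasp (world z)',[cloud(dict(np.load('pics/w3.npz')))[v,320:328].mean(0).round(1).tolist() for v in (122,140,170,200,225)])
E
python3 tilt.py
```

```text
tool_rot z [-3.e-04  2.e-04 -1.e+00]
w4
frame top plane: slope x,y deg [ 0.18 -0.02] z@centre -9.05 4716 extent [[62.3, -31.9, -10.8], [107.1, 33.6, -6.8]]
circ fit [88.22  0.81] 30.8 enclosing ((87.80409240722656, 0.9232766032218933), 33.73332595825195)
glass 18845 [87.48  0.8  -0.94] ((84.76731872558594, 0.7952632904052734), (50.444297790527344, 57.630531311035156), 0.36739495396614075)
top2
frame top plane: slope x,y deg [ 0.89 -0.47] z@centre -9.53 95 extent [[62.5, -32.8, -12.1], [121.2, 32.7, -7.0]]
circ fit [88.04 -0.2 ] 31.4 enclosing ((87.99811553955078, -0.6822054982185364), 33.81022262573242)
glass 412 [88.7   0.83 -1.25] ((89.13920593261719, 1.4566307067871094), (53.311485290527344, 53.73179626464844), 76.72966766357422)
side2
frame top plane: slope x,y deg [-0.48  0.3 ] z@centre -7.2 43 extent [[64.3, -36.0, -9.4], [119.5, 27.3, -5.4]]
circ fit [88.62 -4.43] 31.0 enclosing ((88.55714416503906, -4.604872703552246), 32.45387649536133)
glass 161 [92.28 -0.25 -1.65] ((93.31596374511719, 0.8093605041503906), (52.42951965332031, 51.73349380493164), 54.11762619018555)
handle top [[53.0, 1.6, -8.6], [37.8, 1.6, -10.2], [16.6, 1.7, -10.3], [5.4, 1.7, -10.5], [-9.2, 1.7, -10.4]]
before grasp (world z) [[512.4, -314.7, 23.3], [497.3, -311.1, 23.7], [471.0, -304.8, 24.0], [443.2, -298.2, 24.2], [418.8, -292.4, 24.2]]
```

It's level within 0.5°, and the lens is at (88.3, -0.4, +1.3) in the tool frame. Now I'll go to the chip with handle yaw 20°, which stays clear of the wrist limit.

```bash
cat > place.py <<'E'
from h import *
from tilt import lens
Rt=R(np.radians(20)); off=np.array([88.3,-.4,1.3]); L=np.array([550.2,-4.2,134.])
p=L-Rt@off; print(p, r.ik(p,Rt))
r.move_straight(p+[0,0,65],Rt,velocity=150)
r.move_straight(p,Rt,velocity=60); r.pause(.5)
s=r.read_state(); print(s['time_s'],s['tcp_pos'],s['finger_gap'],s['wrist_force'].round(1),'lens world',s['tcp_pos']+s['tool_rot']@off,s['joints'].round(2))
for n in('wrist','top','side'):
    f=grab(n,n+'9'); print(n); lens(f,s['tcp_pos'],s['tool_rot'])
a=cv2.imread('pics/side9.png')[100:300,170:490];b=cv2.imread('pics/top9.png')[100:250,230:470]
cv2.imwrite('pics/c7.png',np.vstack([cv2.resize(a,(480,300)),cv2.resize(b,(480,300))]))
E
python3 place.py
```

```text
[467.36194964 -34.7762557  135.3       ] [-0.07427281  0.2407886  -0.46282402  0.86718371  0.          2.71825399]
24.3333 [467.38080616 -34.77563389 135.33971506] 24.5525432110474 [-0.2  0.2 -1.1] lens world [550.21834678  -4.19773782 134.04583115] [-0.07  0.24 -0.46  0.87  0.    2.72]
wrist
frame top plane: slope x,y deg [ 0.23 -0.01] z@centre -9.5 4684 extent [[62.3, -32.5, -11.2], [106.9, 32.8, -7.2]]
circ fit [88.03  0.11] 30.7 enclosing ((88.22405242919922, 0.007761992979794741), 33.863304138183594)
glass 18881 [87.31  0.1  -1.37] ((84.67144775390625, 0.12987899780273438), (57.93389892578125, 50.405094146728516), 89.7261962890625)
top
frame top plane: slope x,y deg [ 0.03 -0.04] z@centre -9.47 61 extent [[63.2, -31.9, -11.9], [121.3, 29.4, -7.4]]
circ fit [88.   -0.09] 31.4 enclosing ((89.43431091308594, -1.1256815195083618), 33.51008224487305)
glass 153 [ 96.07 -12.45  -1.  ] ((97.00178527832031, -13.760974884033203), (54.18416213989258, 23.678442001342773), 31.68738555908203)
side
frame top plane: slope x,y deg [-0.27  0.25] z@centre -8.02 65 extent [[62.7, -36.1, -10.5], [121.1, 28.6, -5.7]]
circ fit [90.14 -4.44] 31.3 enclosing ((90.04698944091797, -3.869138717651367), 33.415122985839844)
glass 261 [90.45 -0.48 -1.49] ((90.19271087646484, 0.1277446746826172), (49.945213317871094, 53.84349822998047), 72.75140380859375)
```

View pics/c7.png

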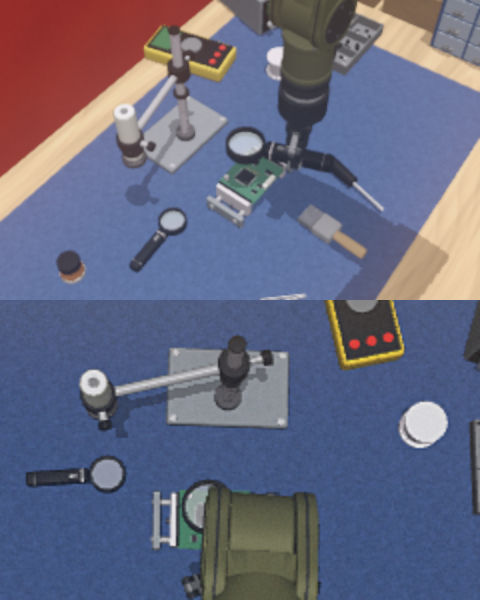

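View pics/wrist9.png

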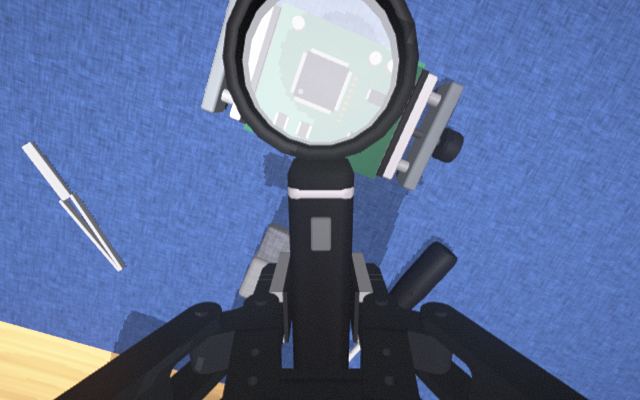

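The chip shows through the lens at px (322,81), with the lens centre near (320,62). I'll compare both in the same camera frame.

Run:
```python
from h import *
f=dict(np.load('pics/wrist9.npz')); A=f['attitude'];s=r.read_state()
def hit(u,v,z):
    d=A@np.array([(u-f['cx'])/f['fx'],(v-f['cy'])/f['fy'],1]); return f['position']+d*(z-f['position'][2])/d[2]
g=f['frame'].max(-1); m=(g<185)*1
m=np.zeros_like(m); sub=f['frame'][50:116,285:360].astype(int); sat=(sub.max(-1)-sub.min(-1)<25)&(sub.max(-1)<200); 
n,l,st,c=cv2.connectedComponentsWithStats(sat.astype(np.uint8)); k=1+st[1:,4].argmax(); ys,xs=np.where(l==k)
(cu,cv_),sz,an=cv2.minAreaRect(np.c_[xs+285,ys+50].astype(np.float32)); print('chip px',cu,cv_,sz,an)
ch=hit(cu,cv_,44.5); ln=s['tcp_pos']+s['tool_rot']@np.array([88.1,.1,0]); print('wrist chip',ch.round(1),'wrist lens',ln.round(1),'err',(ln-ch)[:2].round(1), 'frame top z',s['tcp_pos'][2]+9.5)
T=s['tool_rot']
for n,o in(('top',[88,-.1,0]),('side',[90.1,-4.3,0])): print(n,'lens',(s['tcp_pos']+T@np.array(o))[:2].round(1))
```

```text
Traceback (most recent call last):
ValueError: attempt to get argmax of an empty sequence
```

Run:
```python
from h import *
f=dict(np.load('pics/wrist9.npz')); A=f['attitude'];s=r.read_state(); T=s['tool_rot']
def hit(u,v,z):
    d=A@np.array([(u-f['cx'])/f['fx'],(v-f['cy'])/f['fy'],1]); return f['position']+d*(z-f['position'][2])/d[2]
ch=hit(322.5,80.5,44.5); ln=s['tcp_pos']+T@np.array([88.1,.1,0]); print('wrist chip',ch.round(1),'lens',ln.round(1),'err',(ln-ch)[:2].round(1))
for n,o,c in(('top',[88,-.1,0],[549.7,-4.5]),('side',[90.1,-4.3,0],[551.2,.3])): l=(s['tcp_pos']+T@np.array(o))[:2]; print(n,'lens',l.round(1),'err',(l-c).round(1))
print(s['time_s'],s['qvel'].round(4))
```

```text
wrist chip [551.4  -5.8  44.5] lens [550.2  -4.7 135.3] err [-1.2  1.1]
top lens [550.   -4.6] err [ 0.3 -0.1]
side lens [5.506e+02 1.000e-01] err [-0.6 -0.2]
24.4833 [-0.0005  0.0004 -0.0006 -0.0004 -0.0022 -0.0003]
```

All three cameras put the lens within 1.6 mm of the chip centre, it's at the ring height, and the arm is still. Handing in.

```bash
python3 -c "
from workcell import r
print(r.sign_off())"
```

```text
the job is handed in; nothing more can be done
None
```

The job is handed in at about 24.5 s of the 54 s, with the arm still holding the large magnifier level over the chip.

- **Camera boom:** I pushed the camera by its bare upper part with closed fingers. The boom turned about 78° to the robot's left and the camera ended near (682, 130) mm, well clear of the board. The wrist force readings during the push were under 2 N.
- **Magnifier:** I took it by the handle, lifted it and moved it over the chip with the handle turned 20°.
- **Centring:** comparing lens and chip within each camera, the offset was 0.3 mm (top), 0.6 mm (side) and 1.6 mm (wrist). For the top and side cameras I used the chip position measured before the magnifier was in place. In the wrist view I read the chip centre by eye, after an automatic detection failed.
- **Height:** the ring centre measured about 134 mm. The lens centre came out at 133.8 to 134.0 mm.
- **Level and steady:** the tilt was within about 0.3° in all three views, and joint speeds were practically zero.
- **Disagreement:** the side camera reads about 4 mm further to the robot's left (+y) than the top camera. I compared lens and chip within one camera so this would cancel.
- **Other objects:** in the last pictures everything I could see on the bench was in place. I didn't measure each item again, and the arm hid part of the view.

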